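# Butt a square tube into the welding jig's corner

### The arm

A 6-joint arm with a two-finger parallel gripper is mounted at the origin on the work surface. World frame = base frame: x ahead of the robot, y to its left, z up, the work surface at z = 0. Lengths are in m, angles in degrees, forces in N, time in s.
With the tool pointing down it reaches from about 0.375 to 0.9 m from the base axis. Payload 3.1 kg.
Tool frame: the origin (TCP) lies on the centre line of the jaws, within the pads' length; the fingertips stand 25 mm ahead of it and the grasp point (between the pads) lies 6 mm ahead of it; z points along the fingers, y is the line along which they close (so a half turn about z gives the same grasp; the last joint's range is limited). The gripper opens to 87 mm and grips with 3 to 60 N. Pads are 19 mm wide; open, the fingers measure 117 mm over their backs; the gripper's body (75 mm by 190 mm) begins 51 mm behind the grasp point.
Start: joints at [-81.561, 30.224, 82.088, -0, 67.689, -10.227], TCP at [0.2, -0.592, 0.248] pointing down, gripper open.
Joint ranges: [-176.69, 176.69], [-43.24, 126.21], [12.49, 139.97], [-82, 262], [0, 151.66], [-163.58, 163.58]. Speed limits (degrees/s): [159.86, 159.86, 180, 180, 180, 180].

### API

Orientations are given as a 3x3 rotation matrix whose columns are the frame's x, y, z axes.
In Python, from rig import * gives the robot as it stands.
- The arm moves only by the tool step_arm, never from a script. Its argument "steps" is a list of rows, each a list of 7 numbers: the shift along the tool's x, y, z normalised to -1 to 1, where 1 is 0.3 m, then the turn, a rotation vector about the tool's x, y, z normalised to -1 to 1, where 1 is 45 degrees, then the gripper's target within -1 to 1 (shut at 1, half-way at 0, fully open at -1). A call has 1 to 8 rows; each row is the pose to reach, as a shift and turn from the pose commanded when the call began, along the tool's axes at that moment; what a row does not reach only later rows make up. A row lasts 1/12 s, in which the tool goes at most 41.7 mm and 7.16 degrees, less where a joint would pass 70% of its speed; a pose out of reach is approached as far as the arm can. A call with a number of a shift or a turn outside -1 to 1 is refused whole. A call with a gripper value outside its range is refused whole. The fingers move at their own pace and stop on an object; the grip force is fixed at half the most. Time passes only in rows, so rows that repeat a pose let the fingers close. It gives the time, the measured TCP pose, the force, the opening and the grip force at its end, in the units of the state.
- read_state(): the state, without advancing time (a new reading comes with each control period).
- capture(name): name is "scene" or "side" or "wrist"; returns a dict with "image" (420x560x3 uint8, red, green, blue), "vertical_fov" (degrees; the focal length in pixels is half the picture's height over the tangent of half this angle, whatever the lens; pixels are square), "cx", "cy" (the principal point, pixels), "world_from_camera" (4x4, takes a point from camera to world coordinates); the wrist camera has in their place "T_tool_cam" (4x4, takes a point from camera to tool coordinates, whose origin is the TCP and whose axes are the flange's). Camera axes: x right, y down, z forward; pixel columns grow to the right and rows downward; lengths in m; the calibration is good to about 2 mm. A picture is of the moment at which its call begins: read the wrist's pose just before it. There is no depth.
- hand_in(): hands the job in; it is judged then, once.
The state is a dict: "time_s": time; "joint_positions": joint angles; "qvel": joint speeds; "tau": joint torques, N m; "position": TCP position; "tcp_rot": TCP orientation; "force": force on the tool from outside, world axes, zero at the start; "moment": the same for the moment, N m; "opening": opening from 0.0 (shut) to 1.0 (fully open); "grasp_force": force on a finger pad.
Only numpy, scipy, OpenCV 4.12 (cv2) and the standard library are available. Lean on these libraries where they do the work, as an engineer would, in place of code of your own. Each camera call takes 0.05 s, during which the arm holds its last target. There are 200 camera calls.

### The job

Push the rust-brown square tube along the bench into the corner of the blue L-shaped jig, so that its long side lies flush along the long fence and its end butts against the end stop, ready for welding. Only push it with the outside of the fingers: do not take it between the fingers and do not lift or tip it. Leave the other things on the bench where they are.

Things in the scene. Friction and masses are not known exactly. Their poses are not given: they have to be found in the camera images.
- tube: The work: a loose rust-brown steel square tube, 40 x 40 mm section with 3 mm walls and open ends, 150 mm long, about 0.5 kg, lying on the bench. Origin at the centre of its underside (on the bench, z = 0); its own y axis runs along its length, z up. It slides on the bench under a push of a few newtons.
- jig: Blue L-shaped jig of steel angle fixed to the bench. Origin on the bench at the inner corner. Long fence: upright face at x = 0, from the corner to y = -274 mm. End stop: upright face at y = 0, from the corner to x = -70 mm. Both 30 mm high; 6 mm high feet outside (to x = +40, y = +26 mm). Tube goes inside (x < 0, y < 0), length along y; when home its origin is at x = -20, y = -75 mm.
- tin: Bystander: small closed tin with a yellow label, 44 mm across, 50 mm high, upright on the robot's side of the jig's end stop. Origin at the centre of its underside.
- magnet: Bystander: red L-shaped welding magnet, legs about 70 mm long and 18 mm high, lying behind the long fence. Origin on its underside, mid-length of the leg along x; the other leg runs to +y.
- chisel: Bystander: steel cold chisel, 140 mm long, 14 mm high, lying on the robot's side of the tube. Origin on its underside, length along its y from -50 to +90 mm.
- tape: Bystander: blue ring-shaped roll of tape lying flat, 100 mm across, 25 mm high. Origin at the centre of its underside.
- pliers: Bystander: pliers with red handles lying flat, about 165 mm long, 12 mm high. Origin on the underside at the pivot; handles to -x (100 mm), jaws to +x (65 mm).
- clamp: Bystander: orange G-clamp lying flat, about 85 x 145 mm, 16 mm high. Origin on the underside, in the middle of its frame.
- hammer: Bystander: hammer lying on the bench, along its x axis, handle to -x. Origin on its underside.
There are look-alikes about, which are no part of the job. Of the things that look like the tube, the largest one is meant.

How it is judged (in metres and radians):
At the end, for the whole second after the job is handed in: The tube rests flat on the bench in the jig's corner: gap to the long fence under 3.5 mm and to the end stop under 3.5 mm, in line with the fence within 0.03 rad, at rest (x of tube in the frame of jig between -0.0235 and -0.017 m and y of tube in the frame of jig between -0.0785 and -0.072 m and angle between the y axis of tube and the y axis of jig, either way round below 0.03 rad and angle between tube's own z axis and vertical below 0.05 rad and height (world z) of tube below 0.003 m and linear speed of tube below 0.01 m/s); the robot touches nothing.
It fails at once if the tube is lifted off the bench (its underside more than 8 mm up) (height (world z) of tube above 0.008 m).
It fails at once if the tube is tipped by more than 0.25 rad (angle between tube's own z axis and vertical above 0.25 rad).
It fails at once if the tube is taken between the fingers (the point between the finger pads lies within the tube's outline, lower than 50 mm above its underside) (x of the grasp point in the frame of tube between -0.018 and 0.018 m and y of the grasp point in the frame of tube between -0.073 and 0.073 m and z of the grasp point in the frame of tube below 0.05 m).
It fails at once if another loose thing on the bench (tin, magnet, chisel, tape, pliers, clamp, hammer) is moved by more than 15 mm (distance of any of tin, magnet, chisel, tape, pliers, clamp, hammer from where it was at the start of the episode above 0.015 m).
It also fails if it takes over 51 s, if anything falls off the work surface, if the arm or the gripper's body presses on something with over 40 N, if the wrist force passes 120 N, or if a joint passes its speed limit or range.

## Working session

There is one attempt and no reset: what is moved stays moved. The work goes in short steps, Python scripts to look and compute and a tool call to move; the robot and the scene stay as the last step left them, time stands still between calls to the robot, and variables do not carry over. Pictures are saved under pics/ and viewed, at most 10 in all, crops included, and the job is handed in when it is done.

Besides the shell and the picture viewer there is one more tool, called after ">>>" by a JSON object that holds its "name" and its "arguments", one argument or row to a line. step_arm: Moves the arm, as the interface text tells. Scaled input: -1 to 1 covers 0.3 m each way for a shift and 45 degrees each way for a turn. Its arguments: {"type":"object","properties":{"steps":{"type":"array"}},"required":["steps"]}

```bash
mkdir -p pics; cat > h.py <<'E'
from rig import *
import numpy as np, cv2, pickle
def snap(n):
    c=capture(n); cv2.imwrite(f'pics/{n}0.png',c['image'][:,:,::-1]); pickle.dump(c,open(n+'.pkl','wb')); return c
def ray(c,u,v,T=None):
    T=c['world_from_camera'] if T is None else T
    f=c['image'].shape[0]/2/np.tan(np.radians(c['vertical_fov'])/2)
    return T[:3,3], T[:3,:3]@np.array([(u-c['cx'])/f,(v-c['cy'])/f,1])
def at(c,u,v,z,T=None):
    o,d=ray(c,u,v,T); return (o+d*(z-o[2])/d[2]).round(4)
E
python3 - <<'E'
from h import *
for n in("scene","side"):
    c=snap(n); print(n,c['vertical_fov'],c['cx'],c['cy'],c['world_from_camera'].round(3).tolist())
s=read_state(); print(s['time_s'],s['position'],s['tcp_rot'])
E
```

```text
scene 52.38695504083286 280.8977843644787 211.06763313929412 [[0.654, 0.512, -0.556, 1.164], [0.756, -0.458, 0.468, -0.523], [-0.015, -0.726, -0.687, 0.774], [0.0, 0.0, 0.0, 1.0]]
side 42.73170085133342 282.9646997378618 212.1457394104293 [[-0.792, -0.381, 0.477, -0.12], [-0.61, 0.5, -0.614, 0.846], [-0.004, -0.778, -0.629, 0.94], [0.0, 0.0, 0.0, 1.0]]
0.1 [ 0.19995188 -0.59151714  0.24667139] [[ 9.47395335e-01  3.20065601e-01 -2.99670288e-04]
 [ 3.20065568e-01 -9.47393433e-01  1.92739381e-03]
 [ 3.32986796e-04 -1.92191805e-03 -9.99998098e-01]]
```

View pics/scene0.png

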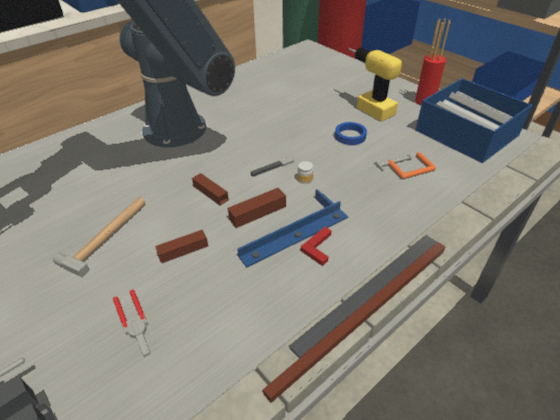

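View pics/side0.png

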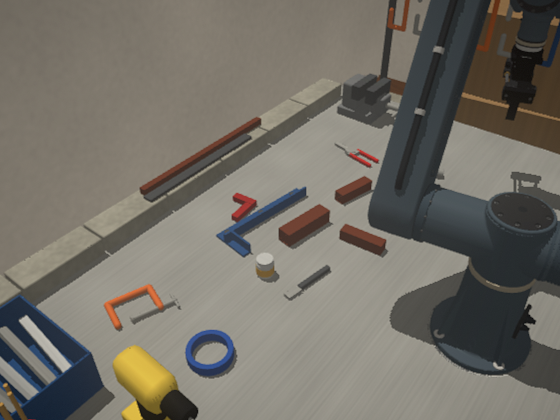

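In the scene picture, these could be taken for the tube:
- a brown block at (210,188)
- a brown block at (258,207), the largest of the three
- a brown block at (182,246)
- a long brown bar at (360,315), far too long and off by the edge

I choose (258,207) and will check it in one enlarged crop.

```bash
python3 - <<'E'
from h import *
a=cv2.imread('pics/scene0.png')[150:275,150:360]; b=cv2.imread('pics/side0.png')[170:310,200:400]
a=cv2.resize(a,(798,475),interpolation=cv2.INTER_CUBIC); cv2.imwrite('pics/cs.png',a)
b=cv2.resize(b,(800,560),interpolation=cv2.INTER_CUBIC); cv2.imwrite('pics/cd.png',b)
E
```

```text
(no output)
```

View pics/cs.png

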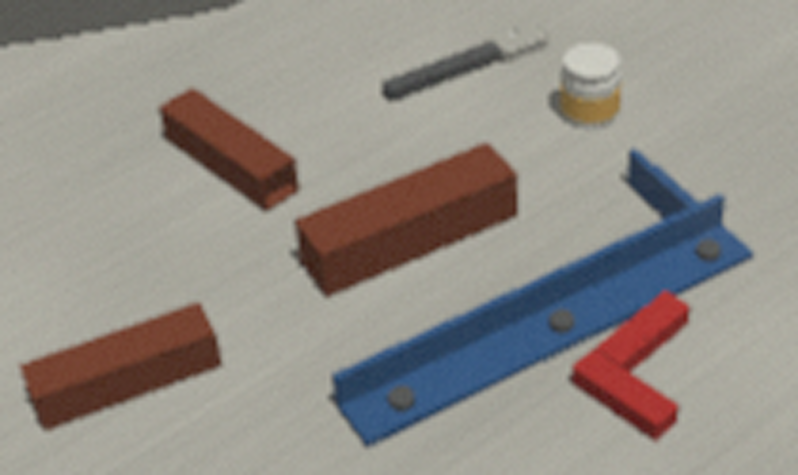

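View pics/cd.png

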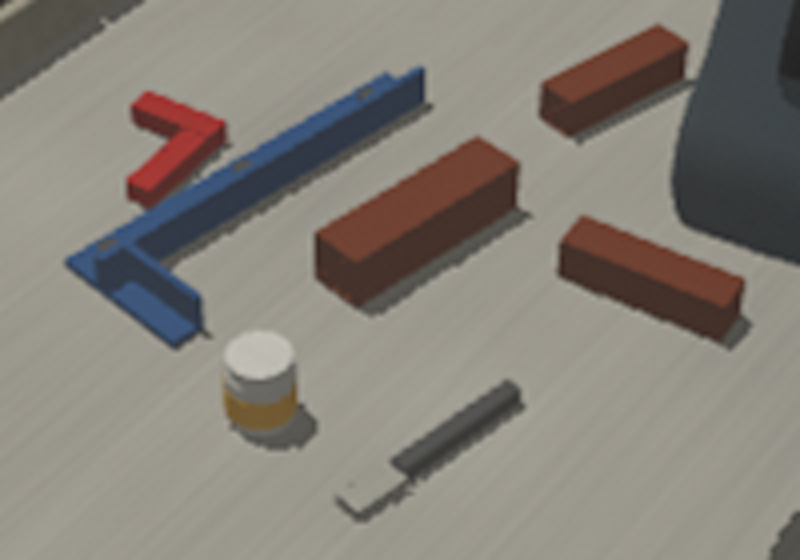

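The block at (258,207) is clearly the largest, and its square section fits. Next I'll work out poses from the crop corners.

```bash
python3 - <<'E'
from h import *
S=pickle.load(open('scene.pkl','rb'));D=pickle.load(open('side.pkl','rb'))
s=lambda u,v,z:at(S,150+(u+.5)/3.8-.5,150+(v+.5)/3.8-.5,z)[:2]
d=lambda u,v,z:at(D,200+(u+.5)/4-.5,170+(v+.5)/4-.5,z)[:2]
def rect(n,P):
    P=np.array(P); print(n,P.tolist(),'c',P.mean(0).round(4), 'sides',[np.linalg.norm(P[i]-P[i-1]).round(3) for i in range(4)], 'ang',np.degrees(np.arctan2(*(P[1]-P[0])[::-1])).round(1),np.degrees(np.arctan2(*(P[2]-P[3])[::-1])).round(1))
rect('tubeS',[s(297,222,.04),s(487,146,.04),s(517,180,.04),s(325,254,.04)])
rect('tubeD',[d(519,163,.04),d(357,262,.04),d(316,235,.04),d(478,138,.04)])
print('S bottoms',s(328,293,0),s(517,215,0),s(300,258,0)); print('D bottoms',d(361,305,0),d(518,205,0),d(318,278,0))
print('fence top S: far-y end',s(334,378,.03),'corner',s(722,198,.03),'stop tip',s(632,151,.03),'foot',s(368,444,.006),s(751,254,.006))
print('fence D: end top',d(425,68,.03),'bottom',d(425,103,0),'inner bottom mid',d(240,215,0),'corner outer top',d(97,255,.03),'stop tip top',d(200,297,.03),'foot',d(67,263,.006),d(178,346,.006),'tip bottom',d(205,332,0))
print('tin S top',s(592,60,.05),'D',d(260,352,.05))
print('chisel S',s(388,92,.01),s(545,40,.005),'D',d(515,388,.01),d(350,510,.005))
print('small1 S',s(180,105,.03),s(282,195,.03),'small2 S',s(22,368,.03),s(205,310,.03),s(218,345,.03))
print('magnet S',s(672,300,.018),s(575,372,.018))
E
```

```text
tubeS [[0.4724, -0.1159], [0.4976, 0.0289], [0.5384, 0.0208], [0.5095, -0.1202]] c [ 0.5045 -0.0466] sides [np.float64(0.037), np.float64(0.147), np.float64(0.042), np.float64(0.144)] ang 80.1 78.4
tubeD [[0.4682, -0.1148], [0.494, 0.0308], [0.5307, 0.0259], [0.5054, -0.1204]] c [ 0.4996 -0.0446] sides [np.float64(0.038), np.float64(0.148), np.float64(0.037), np.float64(0.148)] ang 80.0 80.2
S bottoms [ 0.5055 -0.1192] [0.5322 0.026 ] [ 0.4656 -0.1135]
D bottoms [0.4939 0.0264] [ 0.4694 -0.1189] [0.532  0.0227]
fence top S: far-y end [ 0.5922 -0.1755] corner [0.637 0.12 ] stop tip [0.5608 0.1089] foot [ 0.6304 -0.1808] [0.672  0.1141]
fence D: end top [ 0.5887 -0.1751] bottom [ 0.5871 -0.174 ] inner bottom mid [0.6135 0.0043] corner outer top [0.6378 0.1178] stop tip top [0.5592 0.1081] foot [0.668  0.1164] [0.5584 0.1318] tip bottom [0.5576 0.107 ]
tin S top [0.4843 0.1417] D [0.4842 0.1397]
chisel S [0.3725 0.0367] [0.3984 0.1732] D [0.3673 0.0378] [0.3901 0.1745]
small1 S [ 0.3032 -0.1007] [ 0.4339 -0.1021] small2 S [ 0.4573 -0.3148] [ 0.4909 -0.2026] [ 0.5219 -0.2134]
magnet S [0.6748 0.0345] [ 0.6787 -0.0548]
```

```bash
cat >> h.py <<'E'
from scipy.spatial.transform import Rotation as Ro
C=np.array([.627,.097]); JA=np.radians(-8.0)
X=np.array([np.cos(JA),np.sin(JA)]); Y=np.array([-X[1],X[0]])
def jig(p): d=np.array(p)[:2]-C; return np.array([d@X,d@Y])
def go(x,y,z,yaw=0):
    s=read_state(); R=np.array(s['tcp_rot']); p=np.array(s['position'])
    t=np.r_[C+x*X+y*Y,z]; a=JA+np.radians(yaw)
    Rt=np.array([[np.cos(a),np.sin(a),0],[np.sin(a),-np.cos(a),0],[0,0,-1]])
    print('t',s['time_s'],'jig',jig(p).round(4),'z',p[2].round(4),'F',np.round(s['force'],1))
    print('move',(R.T@(t-p)/.3).round(3),(np.degrees(Ro.from_matrix(R.T@Rt).as_rotvec())/45).round(3))
E
python3 -c "
from h import *
go(-.15,-.15,.12)"
```

```text
t 0.1 jig [-0.3271 -0.7413] z 0.2467 F [-0.8  0.3  0.7]
move [ 1.412 -1.495  0.426] [-0.003  0.     0.593]
```

>>> {"name": "step_arm", "arguments": {
  "steps": [
    [0.7,-0.75,0,0,0,0.59,0],
    [0.7,-0.75,0,0,0,0.59,0],
    [0.7,-0.75,0,0,0,0.59,0],
    [0.7,-0.75,0,0,0,0.59,0],
    [0.7,-0.75,0,0,0,0.59,0],
    [0.7,-0.75,0,0,0,0.59,0],
    [0.7,-0.75,0,0,0,0.59,0],
    [0.7,-0.75,0,0,0,0.59,0]
  ]
}}

```text
time_s: 0.77
position: [0.3271, -0.3058, 0.247]
tcp_rot: [[0.991, -0.134, -0.002], [-0.134, -0.991, 0.005], [-0.002, -0.005, -1.0]]
force: [0.1, 0.6, -0.3]
opening: 0.529
grasp_force: 0.0
```

```bash
python3 -c "
from h import *
go(-.15,-.15,.14)"
```

```text
t 0.7667 jig [-0.2409 -0.4406] z 0.247 F [ 0.1  0.6 -0.3]
move [ 0.309 -0.965  0.361] [-0.006  0.003  0.006]
```

>>> {"name": "step_arm", "arguments": {
  "steps": [
    [0.31,-0.965,0,0,0,0.006,0],
    [0.31,-0.965,0,0,0,0.006,0],
    [0.31,-0.965,0,0,0,0.006,0],
    [0.31,-0.965,0.1,0,0,0.006,0],
    [0.31,-0.965,0.2,0,0,0.006,0],
    [0.31,-0.965,0.3,0,0,0.006,0],
    [0.31,-0.965,0.36,0,0,0.006,0],
    [0.31,-0.965,0.36,0,0,0.006,0]
  ]
}}

```text
time_s: 1.43
position: [0.4576, -0.0404, 0.1436]
tcp_rot: [[0.99, -0.141, 0.002], [-0.141, -0.99, -0.001], [0.002, 0.0, -1.0]]
force: [0.4, -0.5, -0.4]
opening: 0.5
grasp_force: 0.0
```

```bash
python3 - <<'E'
from h import *
go(-.15,-.15,.035)
s=read_state(); c=snap('wrist'); T=np.eye(4); T[:3,:3]=s['tcp_rot']; T[:3,3]=s['position']; c['T']=T@c['T_tool_cam']; pickle.dump(c,open('wrist.pkl','wb'))
E
```

```text
t 1.4333 jig [-0.1487 -0.1596] z 0.1436 F [ 0.4 -0.5 -0.4]
move [-0.005 -0.032  0.362] [ 0.    -0.002 -0.002]
```

View pics/wrist0.png

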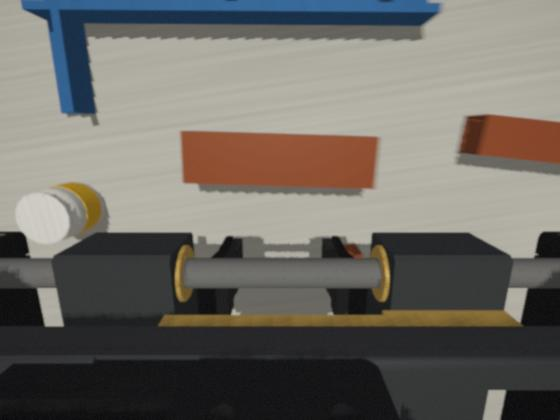

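The wrist view shows the tube top with corners at (182,131), (378,137), (374,188) and (183,184). The fence's inner face foot runs along row 24 and the end stop's inner face is near column 86. Small brown block 1 shows at (352,250), just beside the right finger.

```bash
python3 - <<'E'
from h import *
c=pickle.load(open('wrist.pkl','rb')); w=lambda u,v,z:jig(at(c,u,v,z,c['T'])).round(4).tolist()
print('tube',[w(u,v,.04) for u,v in((182,131),(378,137),(374,188),(183,184))])
print('fence top',w(48,11,.03),w(434,16,.03),'bottom',w(100,24,0),w(422,26,0),'stop tip',w(94,111,0),w(90,112,.03),'corner',w(85,24,0))
print('small1',w(345,245,.03),w(360,253,.03))
E
```

```text
tube [[-0.0813, -0.0865], [-0.0861, -0.2326], [-0.1248, -0.2323], [-0.1211, -0.084]]
fence top [0.0017, 0.0052] [-0.0022, -0.2696] bottom [0.0023, -0.015] [0.0002, -0.2738] stop tip [-0.0644, -0.0003] [-0.067, -0.0143] corner [0.0023, -0.003]
small1 [-0.1755, -0.2141] [-0.1828, -0.2272]
```

>>> {"name": "step_arm", "arguments": {
  "steps": [
    [-0.005,-0.015,0.13,0,0,0,0],
    [-0.005,-0.015,0.26,0,0,0,0],
    [-0.005,-0.015,0.36,0,0,0,0],
    [-0.005,-0.015,0.36,0,0,0,0],
    [0.04,-0.015,0.36,0,0,0,0],
    [0.06,-0.015,0.36,0,0,0,0],
    [0.08,-0.015,0.36,0,0,0,0],
    [0.1,-0.015,0.36,0,0,0,0]
  ]
}}

```text
time_s: 2.15
position: [0.4869, -0.0419, 0.0375]
tcp_rot: [[0.99, -0.142, -0.0], [-0.142, -0.99, 0.0], [-0.0, -0.0, -1.0]]
force: [-1.7, 0.2, -1.8]
opening: 0.496
grasp_force: 1.0
```

```bash
python3 -c "
from h import *
go(-.0495,-.155,.035)"
```

```text
t 2.15 jig [-0.1194 -0.157 ] z 0.0375 F [-1.7  0.2 -1.8]
move [ 0.233 -0.007  0.008] [-0.     0.001 -0.004]
```

>>> {"name": "step_arm", "arguments": {
  "steps": [
    [0.03,-0.007,0.008,0,0,0,0],
    [0.06,-0.007,0.008,0,0,0,0],
    [0.09,-0.007,0.008,0,0,0,0],
    [0.12,-0.007,0.008,0,0,0,0],
    [0.145,-0.007,0.008,0,0,0,0],
    [0.17,-0.007,0.008,0,0,0,0],
    [0.19,-0.007,0.008,0,0,0,0],
    [0.205,-0.007,0.008,0,0,0,0]
  ]
}}

```text
time_s: 2.82
position: [0.5478, -0.0482, 0.0344]
tcp_rot: [[0.99, -0.142, -0.002], [-0.142, -0.99, 0.001], [-0.002, -0.0, -1.0]]
force: [-6.7, -0.2, 4.9]
opening: 0.496
grasp_force: 3.5
```

```bash
python3 -c "
from h import *
go(-.0495,-.155,.035)"
```

```text
t 2.8167 jig [-0.0582 -0.1548] z 0.0344 F [-6.7 -0.2  4.9]
move [ 0.029  0.001 -0.002] [-0.     0.003 -0.003]
```

>>> {"name": "step_arm", "arguments": {
  "steps": [
    [0.008,0,-0.002,0,0,0,0],
    [0.014,0,-0.002,0,0,0,0],
    [0.019,0,-0.002,0,0,0,0],
    [0.023,0,-0.002,0,0,0,0],
    [0.026,0,-0.002,0,0,0,0],
    [0.026,0,-0.002,0,0,0,0]
  ]
}}

```text
time_s: 3.32
position: [0.555, -0.0494, 0.0346]
tcp_rot: [[0.99, -0.142, -0.002], [-0.142, -0.99, 0.001], [-0.002, -0.0, -1.0]]
force: [-4.7, 0.3, 3.5]
opening: 0.499
grasp_force: 2.7
```

>>> {"name": "step_arm", "arguments": {
  "steps": [
    [0.004,0,0,0,0,0,0],
    [0.007,0,0,0,0,0,0],
    [0.01,0,0,0,0,0,0],
    [0.01,0,0,0,0,0,0]
  ]
}}

```text
time_s: 3.65
position: [0.5557, -0.0493, 0.0346]
tcp_rot: [[0.99, -0.142, -0.007], [-0.142, -0.99, 0.002], [-0.007, -0.001, -1.0]]
force: [-9.0, 0.4, 7.3]
opening: 0.5
grasp_force: 4.4
```

>>> {"name": "step_arm", "arguments": {
  "steps": [
    [0.008,0,0,0,0,0,0],
    [0.008,0,0,0,0,0,0],
    [-0.04,0,0,0,0,0,0],
    [-0.06,0,0,0,0,0,0],
    [-0.06,0,-0.13,0,0,0,0],
    [-0.06,0,-0.26,0,0,0,0.5],
    [-0.15,0.0,-0.33,0,0,0,1],
    [-0.2,0.0,-0.33,0,0,0,1]
  ]
}}

```text
time_s: 4.32
position: [0.5031, -0.0426, 0.1378]
tcp_rot: [[0.99, -0.142, 0.012], [-0.142, -0.99, -0.004], [0.012, 0.002, -1.0]]
force: [-0.8, 0.5, -0.7]
opening: 0.355
grasp_force: 0.0
```

```bash
python3 - <<'E'
from h import *
go(-.022,-.27,.13,90)
s=read_state(); c=snap('wrist'); T=np.eye(4); T[:3,:3]=s['tcp_rot']; T[:3,3]=s['position']; c['T']=T@c['T_tool_cam']; pickle.dump(c,open('wrist.pkl','wb'))
E
```

```text
t 4.3167 jig [-0.1033 -0.1554] z 0.1378 F [-0.8  0.5 -0.7]
move [0.272 0.381 0.03 ] [ 0.014 -0.01  -2.003]
```

View pics/wrist0.png

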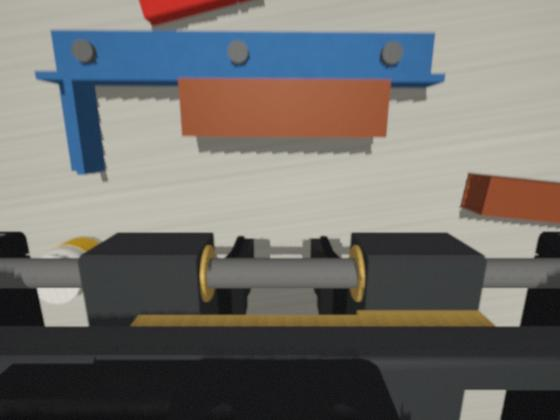

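The tube lies flush along the fence, with its top from (180,79) to (388,136) and no gap visible. The end stop is to the left at columns 65–100. Next I'll go round to the tube's free end.

>>> {"name": "step_arm", "arguments": {
  "steps": [
    [0.03,0.13,0,0,0,-1,1],
    [0.06,0.26,0,0,0,-1,1],
    [0.09,0.38,0,0,0,-1,1],
    [0.18,0.38,0,0,0,-1,1],
    [0.27,0.38,0,0,0,-1,1],
    [0.27,0.38,0,0,0,-1,1],
    [0.27,0.38,0,0,0,-1,1],
    [0.27,0.38,0,0,0,-1,1]
  ]
}}

```text
time_s: 5.03
position: [0.5653, -0.1668, 0.1329]
tcp_rot: [[0.8, 0.6, 0.002], [0.6, -0.8, -0.001], [0.001, 0.002, -1.0]]
force: [0.7, -0.5, -0.3]
opening: 0.006
grasp_force: 0.0
```

>>> {"name": "step_arm", "arguments": {
  "steps": [
    [0,0,0,0,0,-1,1],
    [0,0,0,0,0,-1,1],
    [0,0,0,0,0,-1,1],
    [0,0,0,0,0,-1,1],
    [0,0,0,0,0,-1,1],
    [0,0,0,0,0,-1,1],
    [0,0,0,0,0,-1,1],
    [0,0,0,0,0,-1,1]
  ]
}}

```text
time_s: 5.7
position: [0.5643, -0.1661, 0.1332]
tcp_rot: [[0.143, 0.99, 0.001], [0.99, -0.143, -0.001], [-0.0, 0.001, -1.0]]
force: [-0.7, -0.5, 0.3]
opening: 0.003
grasp_force: 0.0
```

```bash
python3 - <<'E'
from h import *
c=pickle.load(open('wrist.pkl','rb')); w=lambda u,v,z:jig(at(c,u,v,z,c['T'])).round(4).tolist()
print('tube',[w(u,v,.04) for u,v in((180,78),(390,80),(387,136),(182,136))])
go(-.021,-.265,.036,90); print(read_state()['opening'],read_state()['joint_positions'])
E
```

```text
tube [[0.0012, -0.0855], [-0.0006, -0.2329], [-0.039, -0.2337], [-0.0384, -0.0838]]
t 5.7 jig [-0.0255 -0.2693] z 0.1332 F [-0.7 -0.5  0.3]
move [0.014 0.014 0.324] [ 0.002  0.    -0.005]
0.00295785014367855 [-2.72797370e+01  3.60324622e+01  9.31738723e+01  6.34295965e-03
  5.07112884e+01 -1.90639384e+01]
```

>>> {"name": "step_arm", "arguments": {
  "steps": [
    [0,0.016,0.12,0,0,0,1],
    [0,0.016,0.24,0,0,0,1],
    [0,0.016,0.322,0,0,0,1],
    [0,0.016,0.322,0,0,0,1],
    [0.04,0.016,0.322,0,0,0,1],
    [0.07,0.016,0.322,0,0,0,1],
    [0.09,0.016,0.322,0,0,0,1],
    [0.11,0.016,0.322,0,0,0,1]
  ]
}}

```text
time_s: 6.37
position: [0.5743, -0.1335, 0.0386]
tcp_rot: [[0.141, 0.99, 0.003], [0.99, -0.141, -0.002], [-0.002, 0.004, -1.0]]
force: [-0.6, -0.8, -0.7]
opening: 0.008
grasp_force: 1.3
```

```bash
python3 -c "
from h import *
go(-.0205,-.1595,.036,90)"
```

```text
t 6.3667 jig [-0.0201 -0.2356] z 0.0386 F [-0.6 -0.8 -0.7]
move [ 0.254 -0.002  0.008] [ 0.004  0.002 -0.002]
```

>>> {"name": "step_arm", "arguments": {
  "steps": [
    [0.03,-0.002,0.008,0,0,0,1],
    [0.06,-0.002,0.008,0,0,0,1],
    [0.09,-0.002,0.008,0,0,0,1],
    [0.12,-0.002,0.008,0,0,0,1],
    [0.15,-0.002,0.008,0,0,0,1],
    [0.175,-0.002,0.008,0,0,0,1],
    [0.195,-0.002,0.008,0,0,0,1],
    [0.21,-0.002,0.008,0,0,0,1]
  ]
}}

```text
time_s: 7.03
position: [0.5832, -0.0719, 0.0366]
tcp_rot: [[0.141, 0.99, 0.005], [0.99, -0.141, -0.003], [-0.002, 0.005, -1.0]]
force: [-0.4, -6.0, 4.5]
opening: 0.004
grasp_force: 3.0
```

```bash
python3 -c "
from h import *
go(-.0205,-.1595,.036,90)"
```

```text
t 7.0333 jig [-0.0198 -0.1733] z 0.0366 F [-0.4 -6.   4.5]
move [ 0.046 -0.002  0.002] [ 0.007  0.003 -0.002]
```

>>> {"name": "step_arm", "arguments": {
  "steps": [
    [0.012,-0.002,0.002,0,0,0,1],
    [0.022,-0.002,0.002,0,0,0,1],
    [0.03,-0.002,0.002,0,0,0,1],
    [0.036,-0.002,0.002,0,0,0,1],
    [0.042,-0.002,0.002,0,0,0,1],
    [0.046,-0.002,0.002,0,0,0,1],
    [0.046,-0.002,0.002,0,0,0,1]
  ]
}}

```text
time_s: 7.62
position: [0.5845, -0.0604, 0.0361]
tcp_rot: [[0.14, 0.99, 0.005], [0.99, -0.14, -0.006], [-0.005, 0.005, -1.0]]
force: [-1.5, -11.7, 4.2]
opening: 0.006
grasp_force: 6.0
```

>>> {"name": "step_arm", "arguments": {
  "steps": [
    [0.005,0,0,0,0,0,1],
    [0.01,0,0,0,0,0,1],
    [0.01,0,0,0,0,0,1]
  ]
}}

```text
time_s: 7.87
position: [0.5846, -0.06, 0.0362]
tcp_rot: [[0.138, 0.99, 0.004], [0.99, -0.138, -0.009], [-0.008, 0.005, -1.0]]
force: [-4.1, -21.2, 4.9]
opening: 0.004
grasp_force: 10.6
```

It is butted: 21 N with almost no travel. Next I back off, lift and return to the side, both to look and to re-seat it.

>>> {"name": "step_arm", "arguments": {
  "steps": [
    [-0.04,0,0,0,0,0,1],
    [-0.1,0,0,0,0,0,1],
    [-0.1,0,0,0,0,0,1],
    [-0.1,0,-0.13,0,0,0,1],
    [-0.1,0,-0.26,0,0,0,1],
    [-0.1,-0.1,-0.34,0,0,0.3,0.5],
    [-0.1,-0.2,-0.34,0,0,0.6,0.2],
    [-0.1,-0.3,-0.34,0,0,1,0]
  ]
}}

```text
time_s: 8.53
position: [0.4904, -0.0707, 0.1382]
tcp_rot: [[0.5, 0.866, 0.006], [0.866, -0.5, -0.001], [0.002, 0.005, -1.0]]
force: [-0.8, -0.8, 0.1]
opening: 0.148
grasp_force: 0.0
```

```bash
python3 -c "
from h import *
go(-.12,-.08,.14,0)"
```

```text
t 8.5333 jig [-0.112  -0.1851] z 0.1382 F [-0.8 -0.8  0.1]
move [ 0.315 -0.156 -0.006] [ 0.005 -0.006  1.512]
```

>>> {"name": "step_arm", "arguments": {
  "steps": [
    [0.315,-0.156,0,0,0,1,0],
    [0.315,-0.156,0,0,0,1,0],
    [0.315,-0.156,0,0,0,1,0],
    [0.315,-0.156,0,0,0,1,0],
    [0.315,-0.156,0,0,0,1,0],
    [0.315,-0.156,0,0,0,1,0],
    [0.315,-0.156,0,0,0,1,0]
  ]
}}

```text
time_s: 9.12
position: [0.4957, 0.0354, 0.1364]
tcp_rot: [[0.965, 0.261, 0.001], [0.261, -0.965, 0.001], [0.001, -0.001, -1.0]]
force: [0.6, -0.0, -0.8]
opening: 0.492
grasp_force: 0.0
```

```bash
python3 -c "
from h import *
go(-.10,-.08,.14,0)"
```

```text
t 9.1167 jig [-0.1215 -0.0793] z 0.1364 F [ 0.6 -0.  -0.8]
move [ 0.065  0.03  -0.012] [-0.001 -0.001  0.514]
```

>>> {"name": "step_arm", "arguments": {
  "steps": [
    [0.065,0.03,0,0,0,0.515,0],
    [0.065,0.03,0,0,0,0.515,0],
    [0.065,0.03,0,0,0,0.515,0],
    [0.065,0.03,0,0,0,0.515,0],
    [0.065,0.03,0,0,0,0.515,0],
    [0.065,0.03,0,0,0,0.515,0]
  ]
}}

```text
time_s: 9.62
position: [0.5168, 0.0311, 0.1361]
tcp_rot: [[0.991, -0.134, 0.0], [-0.134, -0.991, 0.0], [0.0, -0.0, -1.0]]
force: [-0.0, 0.4, 0.8]
opening: 0.499
grasp_force: 0.0
```

```bash
python3 - <<'E'
from h import *
go(-.065,-.08,.036)
s=read_state(); c=snap('wrist'); T=np.eye(4); T[:3,:3]=s['tcp_rot']; T[:3,3]=s['position']; c['T']=T@c['T_tool_cam']; pickle.dump(c,open('wrist.pkl','wb'))
cv2.imwrite('pics/w3.png',cv2.resize(c['image'][0:220,100:400,::-1],(800,587),interpolation=cv2.INTER_CUBIC))
E
```

```text
t 9.6167 jig [-0.0999 -0.0806] z 0.1361 F [-0.   0.4  0.8]
move [ 0.116 -0.001  0.334] [-0.001 -0.     0.006]
```

View pics/w3.png

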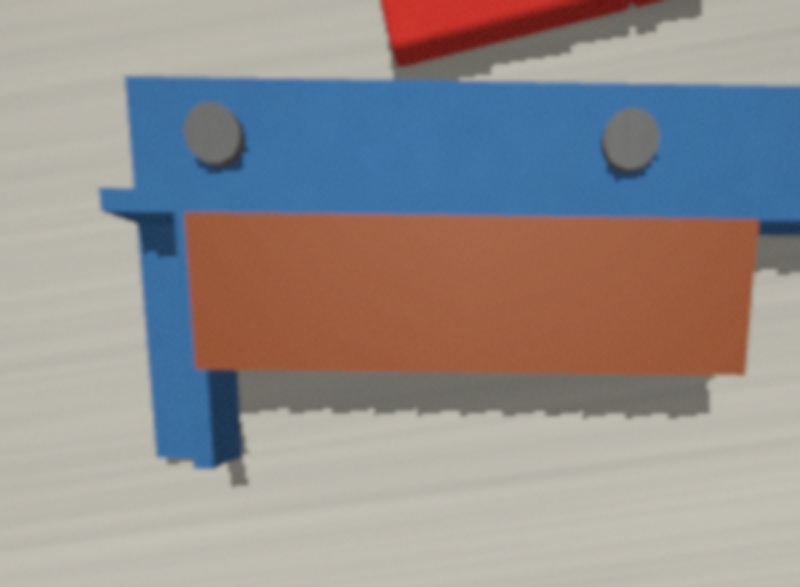

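The tube sits in the corner: end at crop (190,215)–(200,370) against the stop, and long edge along row 213–218 against the fence. I'll give the side one gentle press to make sure it is seated.

>>> {"name": "step_arm", "arguments": {
  "steps": [
    [0.07,0,0.13,0,0,0.006,0],
    [0.07,0,0.26,0,0,0.006,0],
    [0.07,0,0.334,0,0,0.006,0],
    [0.09,0,0.334,0,0,0.006,0],
    [0.12,0,0.334,0,0,0.006,0],
    [0.14,0,0.334,0,0,0.006,0],
    [0.155,0,0.334,0,0,0.006,0],
    [0.165,0,0.334,0,0,0.006,0]
  ]
}}

```text
time_s: 10.33
position: [0.5663, 0.0234, 0.0374]
tcp_rot: [[0.99, -0.14, -0.001], [-0.14, -0.99, -0.0], [-0.001, 0.0, -1.0]]
force: [-5.7, 0.4, 4.1]
opening: 0.501
grasp_force: 2.9
```

```bash
python3 -c "
from h import *
go(-.0495,-.08,.036)"
```

```text
t 10.3333 jig [-0.0499 -0.0814] z 0.0374 F [-5.7  0.4  4.1]
move [ 0.001 -0.005  0.005] [ 0.     0.001 -0.001]
```

>>> {"name": "step_arm", "arguments": {
  "steps": [
    [0.008,0,0,0,0,0,0],
    [0.012,0,0,0,0,0,0],
    [0.012,0,0,0,0,0,0]
  ]
}}

```text
time_s: 10.58
position: [0.5664, 0.0235, 0.0367]
tcp_rot: [[0.99, -0.14, -0.007], [-0.14, -0.99, 0.001], [-0.007, 0.0, -1.0]]
force: [-6.2, 0.2, 5.9]
opening: 0.502
grasp_force: 3.3
```

>>> {"name": "step_arm", "arguments": {
  "steps": [
    [-0.03,0,0,0,0,0,0],
    [-0.08,0,0,0,0,0,0],
    [-0.08,0,0,0,0,0,0],
    [-0.08,0,-0.13,0,0,0,0],
    [-0.08,0,-0.26,0,0,0,0],
    [-0.13,0,-0.34,0,0,0,0],
    [-0.13,0,-0.34,0,0,0,0],
    [-0.13,0,-0.34,0,0,0,0]
  ]
}}

```text
time_s: 11.25
position: [0.5324, 0.0283, 0.1397]
tcp_rot: [[0.99, -0.14, 0.005], [-0.14, -0.99, -0.001], [0.006, 0.0, -1.0]]
force: [-0.7, -0.4, 1.0]
opening: 0.501
grasp_force: 0.0
```

```bash
python3 - <<'E'
from h import *
go(0,0,.1)
c=capture('wrist'); s=capture('side')
a=cv2.resize(c['image'][0:220,100:400,::-1],(400,293)); b=cv2.resize(s['image'][170:310,200:400,::-1],(400,280),interpolation=cv2.INTER_CUBIC)
cv2.imwrite('pics/w4.png',np.vstack([a,b]))
E
```

```text
t 11.25 jig [-0.0841 -0.0812] z 0.1397 F [-0.7 -0.4  1. ]
move [ 0.279 -0.271  0.134] [ 0.    -0.007 -0.002]
```

View pics/w4.png

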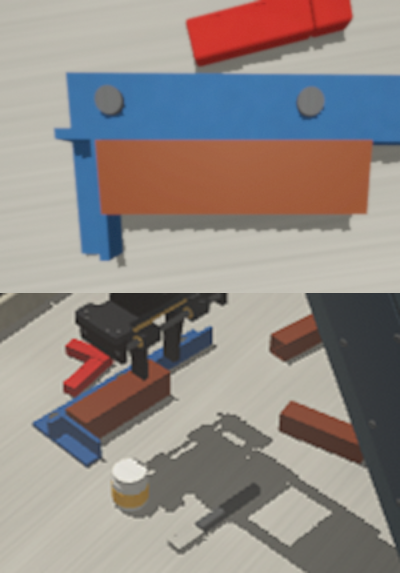

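Both views show the tube home in the corner: in the wrist half its end meets the stop at (100,140)–(103,213) and its long side lies on the fence at row 140. The arm is clear above it, so I'm handing in.

```bash
python3 -c "
from rig import *
print(hand_in())"
```

```text
the job is handed in; nothing more can be done
None
```

I pushed the tube into the jig's corner, flush along the long fence and against the end stop in the last pictures, and handed the job in at about 11 s; hand-in returned no verdict.

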